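# Set the vacuum regulator and start the pump

## Robot

A 6-joint arm with a two-finger parallel gripper is mounted at the origin on the work surface. World frame = base frame: x ahead of the robot, y to its left, z up, the work surface at z = 0. Lengths are in mm, angles in degrees, forces in N, time in s.
With the tool pointing down it reaches from about 350 to 850 mm from the base axis. Payload 8.1 kg.
Tool frame: the origin (TCP) lies between the finger pads; the fingertips stand ahead of it and the grasp point (between the pads) lies 2 mm behind it (nose_length is the z of the fingertips in the tool frame, in mm); z points along the fingers, y is the direction in which the jaws open and shut (so a half turn about z gives the same grasp; the last joint's range is limited). The gripper opens to 85 mm and grips with 20 to 120 N. Pads are 22 mm wide; open, the fingers measure 114 mm over their backs; the gripper's body (76 mm by 85 mm) begins 54 mm behind the grasp point. The pads swing forward as they close: fully open they stand 13 mm farther back than shut.
Start: joints at [-72.789, 7.471, 85.268, -0, 87.261, -4.893], TCP at [225.8, -555.895, 248.292] pointing down, gripper open.
Joint ranges: [-169.43, 169.43], [-51.17, 129.36], [1.28, 143.12], [-76.62, 256.62], [0, 156.53], [-152.29, 152.29]. Speed limits (degrees/s): [136.94, 136.94, 159.86, 180, 180, 180].

## Interface

Orientations are given as [roll, pitch, yaw] about the fixed x, y, z axes, in that order (R = Rz(yaw) Ry(pitch) Rx(roll)).
In Python, from bench import * gives the robot as it stands.
- The arm moves only by the tool jog_arm, never from a script. Its argument "plan" is a list of rows, each a list of 3 entries, a list of its own where there are three numbers: the turn, a rotation vector about the tool's x, y, z in degrees, then the shift along the tool's x, y, z in m, then the gripper's target within -1 to 1 (fully open at 1, half-way at 0, shut at -1). A call has 1 to 12 rows; each row is the pose to reach, as a shift and turn from the pose commanded when the call began, along the tool's axes at that moment; what a row does not reach only later rows make up. A row lasts 1/8 s, in which the tool goes at most 62.5 mm and 10.7 degrees, less where a joint would pass 70% of its speed; a pose out of reach is approached as far as the arm can. A call with a gripper value outside its range is refused whole. The fingers move at their own pace and stop on an object; "force" is the grip in N (left out, the last holds). Time passes only in rows, so rows that repeat a pose let the fingers close. It gives the time, the measured TCP pose, the force and the opening at its end, in the units of the state.
- sense(): the state, without advancing time (a new reading comes with each control period).
- snapshot(name): name is "scene" or "top" or "wrist"; returns (picture, depth): 400x640x3 uint8, blue, green, red; 400x640 float32, mm along the optical axis (not along the pixel's ray), 0 where there is no reading.
- camera_info(name): a dict with "fov_y" (degrees; the focal length in pixels is half the picture's height over the tangent of half this angle, whatever the lens; pixels are square), "cx", "cy" (the principal point, pixels), "origin" and "orientation" of the camera in the world. Camera axes: x right, y down, z forward; pixel columns grow to the right and rows downward; lengths in mm; the calibration is good to about 2 mm. A picture is of the moment at which its call begins: read the wrist's pose just before it. camera_info takes no time and is no camera call; for the wrist camera it gives the pose at the moment of the call.
- hand_in(): hands the job in, once; it reports no verdict.
The state is a dict: "time": time; "joint_pos": joint angles; "qd": joint speeds; "joint_efforts": joint torques, N m; "tool_pos": TCP position; "tcp_rot": TCP orientation; "ft_force": force on the tool from outside, world axes, zero at the start; "wrist_torque": the same for the moment, N m; "finger_gap": finger opening in mm.
Only numpy, scipy, OpenCV 4.12 (cv2) and the standard library are available. Lean on these libraries where they do the work, as an engineer would, in place of code of your own. Each camera call takes 0.05 s, during which the arm holds its last target.

## Task

Set the vacuum for the filtration: push the lever of the regulator's ring round, bearing on one side of its paddle only (no pinching), until the red pointer points at the orange stud on the dial to within half a scale division, and leave it there. Then press the green start button fully down and let it come back up. Do not start the pump before the pointer is set, keep off the red stop button, and leave everything else on the bench where it stands: nothing is to be gripped or lifted.

Things in the scene. Friction and masses are not known exactly. Their poses are not given: they have to be found in the camera images.
- regulator: Vacuum regulator, fixed to the bench, at different places and yaws: blue column under a white round dial (216 mm diameter, 4 mm thick, top face 50 mm above the bench) with black ticks every 10 degrees. On it turns a knurled metal ring, 92 mm diameter, top 67 mm above the bench, with a small nut to 71 mm. Origin at the centre of its underside, on the ring's vertical axis.
- dial_centre (a point): centre of the dial on its top face, on the ring's vertical axis. Its x axis points opposite to the lever when joint ring is 0; z is up.
- ring (a joint): angle of the ring with its lever, rad, -2.1 to 2.1 (stops), counter-clockwise from above positive; at 0 the lever points along -x of the dial (towards the robot, give or take the regulator's yaw). Plain friction, no spring: about 2 N pushed sideways at the paddle turns it, and it stays where it is left.
- pointer_tip (a point): outer tip of the red pointer, a strip along the lever, at the lever's end, 91 mm from the ring's axis, 57 mm above the bench. Its -x axis points outward along the lever, z up; turns with the ring.
- paddle_top (a point): centre of the top of the lever's black upright thumb paddle, 98 mm above the bench, 70 mm from the ring's axis. Paddle: 24 mm along the lever, 12 mm thick, from 62 to 98 mm above the bench; lever arm under it 10 mm wide, top at 63 mm. -x axis outward along the lever. Push its +y face to turn clockwise from above, -y face for counter-clockwise, fingertips above 66 mm; bearing on both is pinching.
- orange_stud: orange round set-point stud, 13 mm diameter, 8 mm tall, fixed on the dial near its rim (93 to 102 mm from the ring's axis, its top 58 mm above the bench), roughly a quarter turn to one side of where the lever starts; the pointer passes just inside it. Origin at the centre of its underside.
- blue_stud: blue stud of the same size on the opposite side of the dial, the set point of another job. Which side holds which colour varies.
- switch_box: white pump switch box fixed to the bench, 100 x 130 mm, 45 mm tall, origin at the centre of its underside; start and stop buttons stand side by side on top, either way round.
- start (a joint): travel of the green start button, m: 0 up, 0.006 fully down (5 N); it springs back when let go.
- start_top (a point): centre of the top of the green button's cap, 28 mm diameter; press straight down.
- stop (a joint): travel of the red stop button, m: 0 up, 0.006 fully down.
- stop_top (a point): centre of the top of the red button's cap, 28 mm diameter; same height as the green, 60 mm away from it.
- filter_flask: Bystander, loose: amber conical filter flask with a white funnel stoppered into it, 108 mm wide at the foot, funnel 112 mm wide, 215 mm tall; origin at the centre of its underside.
- sample_jar: Bystander, loose: amber jar, 48 mm diameter, 70 mm tall; origin at the centre of its underside.
- beaker: Bystander, loose: clear glass beaker, 64 mm wide at the rim, 75 mm tall; origin at the centre of its underside.
- stopper: Bystander, loose: black rubber stopper, 38 mm wide on top, 28 mm tall; origin at the centre of its underside.
- wash_bottle: Bystander, loose: white bottle with blue cap, 60 mm diameter, 150 mm tall; origin at the centre of its underside.
- spatula: Bystander, loose: steel lab spatula lying flat, 190 mm long, 16 mm wide, 6 mm thick (origin at its middle underneath, its x axis along it).
- paper_box: Bystander, loose: cardboard box of filter papers, 120 x 120 x 30 mm; origin at the centre of its underside.

How it is judged (in metres and radians):
On the way, in this order (a step that is already met when the one before it is completed fails the run):
1. the pointer stands at the orange stud, ring at rest (y of orange_stud in the frame of pointer_tip between -0.009 and 0.009 m and x of orange_stud in the frame of pointer_tip below 0.02 m and velocity of joint ring between -0.05 and 0.05 rad/s), for 0.3 s.
2. the green start button is pressed down (y of orange_stud in the frame of pointer_tip between -0.009 and 0.009 m and x of orange_stud in the frame of pointer_tip below 0.02 m and value of joint start above 0.0045 m), for 0.05 s.
At the end, for the whole second after the job is handed in: The pointer's line passes within 9 mm of the orange stud's centre (just over half a scale division, 5 degrees) with the ring at rest, both buttons are up again, and every loose thing stands within 20 mm of where it was (all of step 1 and value of joint each of start, stop below 0.002 m and distance of each of filter_flask, sample_jar, beaker, stopper, wash_bottle, spatula, paper_box from where it was at the start of the episode below 0.02 m); the robot touches nothing.
It fails at once if the start button is pressed while the pointer is off the orange stud (value of joint start above 0.004 m and not (y of orange_stud in the frame of pointer_tip between -0.009 and 0.009 m and x of orange_stud in the frame of pointer_tip below 0.02 m)).
It fails at once if the red stop button is pressed (value of joint stop above 0.003 m).
It fails at once if the paddle is pinched: the fingers bear on both of its sides at once (contact force between each of ring_c2, ring_c3 and the fingers above 2 N).
It fails at once if a bystander is lifted, or pushed more than 20 mm (distance of any of filter_flask, sample_jar, beaker, stopper, wash_bottle, spatula, paper_box from where it was at the start of the episode above 0.02 m).
It also fails if it takes over 58 s, if anything falls off the work surface, if the arm or the gripper's body presses on something with over 40 N, if the wrist force passes 120 N, or if a joint passes its speed limit or range.

## Working session

There is one attempt and no reset: what is moved stays moved. The work goes in short steps, Python scripts to look and compute and a tool call to move; the robot and the scene stay as the last step left them, time stands still between calls to the robot, and variables do not carry over. Pictures are saved under pics/ and viewed, and the job is handed in when it is done.

Besides the shell and the picture viewer there is one more tool, called as name(argument=value, ...), one argument or row to a line, values as JSON. jog_arm: Moves the arm, as the interface text tells. Its arguments: {"type":"object","properties":{"plan":{"type":"array","items":{"type":"array"}},"force":{"type":"number"}},"required":["plan"]}

```bash
mkdir -p pics; python3 - <<'E'
from bench import *
import cv2,numpy as np
s=sense();print(s)
for n in("scene","top"):
    print(n,camera_info(n))
    p,d=snapshot(n);cv2.imwrite(f"pics/{n}0.png",p);np.savez(f"pics/{n}0.npz",p=p,d=d)
E
```

```text
{'time': 0.0, 'joint_pos': array([-7.27873760e+01,  7.51506741e+00,  8.53269853e+01, -4.03457506e-04,
        8.72615330e+01, -4.89149541e+00]), 'qd': array([-0.1180648 , -0.03209008, -0.00377173, -0.10804521,  0.07905085,
        0.0612294 ]), 'joint_efforts': array([-1.47872379e-03, -5.69389379e+01, -5.00567830e+01, -3.32744858e-04,
        1.46666873e-02,  4.34074536e-05]), 'tool_pos': array([ 225.65957523, -555.40777932,  247.26680838]), 'tcp_rot': array([-1.79896757e+02, -8.43115677e-03,  2.21041315e+01]), 'ft_force': array([ 0.00252541, -0.31651402, -0.39082606]), 'wrist_torque': array([-0.04132116,  0.02823568,  0.0174078 ]), 'finger_gap': 85.72825255191874}
scene {'fov_y': 53.497245847429255, 'cx': 321.6870287417332, 'cy': 198.81660491467073, 'origin': array([1058.99458115, -455.28359712,  955.27855188]), 'orientation': array([-138.9965782 ,    1.05921477,   44.85418127])}
top {'fov_y': 48.97548146418882, 'cx': 318.2213593997943, 'cy': 192.68329294747724, 'origin': array([ 349.42849427,   51.28976407, 1191.48210812]), 'orientation': array([-168.97873184,    0.36800249,  -90.91976724])}
```

View pics/top0.png

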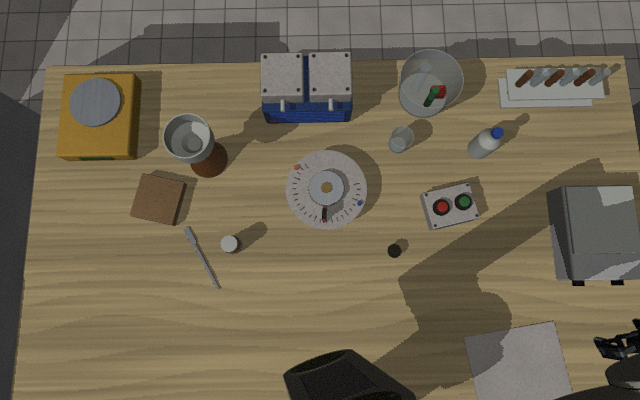

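View pics/scene0.png

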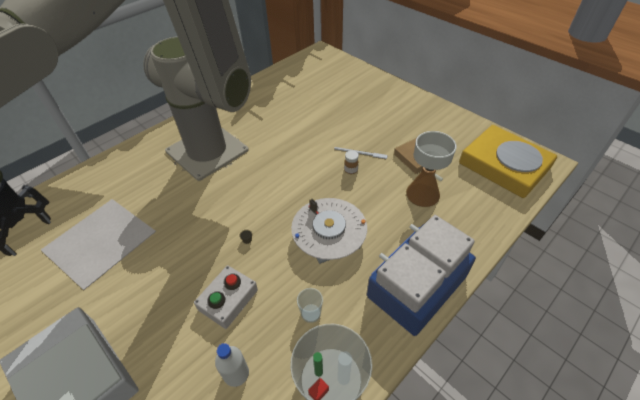

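The top view shows the regulator at about (326,189) with its lever at (324,213). The orange stud is at (297,167) and the blue at (360,203). The red button is at (442,207) and the green at (463,202).

```bash
cat >h.py <<'E'
import numpy as np,cv2
from scipy.spatial.transform import Rotation as R
def ray(ci,u,v):
    f=200/np.tan(np.radians(ci['fov_y']/2))
    d=np.stack([(np.asarray(u)-ci['cx'])/f,(np.asarray(v)-ci['cy'])/f,np.ones(np.shape(u))],-1)
    return d@R.from_euler('xyz',ci['orientation'],degrees=True).as_matrix().T
def onplane(ci,u,v,z):
    r=ray(ci,u,v);o=np.array(ci['origin']);return o+r*((z-o[2])/r[...,2])[...,None]
def depthpts(ci,d):
    v,u=np.mgrid[:400,:640];return np.array(ci['origin'])+ray(ci,u,v)*d[...,None]
def blobs(p,mask):
    n,l,st,c=cv2.connectedComponentsWithStats(mask.astype(np.uint8));return [(st[i,4],c[i]) for i in range(1,n) if st[i,4]>=6]
def cols(p):
    h=cv2.cvtColor(p,cv2.COLOR_BGR2HSV).astype(int);H,S,V=h[...,0],h[...,1],h[...,2]
    return dict(orange=(H>4)&(H<14)&(S>170)&(V>120),red=((H<4)|(H>175))&(S>140)&(V>50),green=(H>50)&(H<80)&(S>110)&(V>40),blue=(H>100)&(H<125)&(S>120)&(V>60))
E
python3 - <<'E'
from bench import *
from h import *
for n in("top","scene"):
    ci=camera_info(n);z=np.load(f"pics/{n}0.npz");p,d=z['p'],z['d'];P=depthpts(ci,d)
    print(n)
    for k,m in cols(p).items():
        for a,c in blobs(p,m):
            if a>400: continue
            i,j=int(round(c[1])),int(round(c[0]));q=P[i,j]
            h={'orange':58,'blue':58,'red':57,'green':57}[k]
            print(k,a,c.round(1),'depth',q.round(0),'plane%d'%h,onplane(ci,c[0],c[1],h).round(1))
    if n=='top':
        for u,v in[(326,189),(325,210),(324,205),(324,217),(442,207),(463,202),(425,190),(475,187),(480,217),(430,226),(290,190),(367,190)]: print(u,v,P[v,u].round(0))
        cv2.imwrite('pics/topz.png',cv2.resize(p[140:240,270:490],None,fx=3.6,fy=3.6,interpolation=cv2.INTER_CUBIC))
    else: cv2.imwrite('pics/scz.png',cv2.resize(p[180:340,180:400],None,fx=3.6,fy=3.6,interpolation=cv2.INTER_CUBIC))
E
```

```text
top
orange 9 [296. 167.] depth [640. 113.  62.] plane58 [640.9 113.   58. ]
red 69 [441.3  91.6] depth [ 855. -293.   37.] plane57 [ 847.8 -287.9   57. ]
red 90 [441.9 206.3] depth [ 528. -265.   66.] plane57 [ 528.5 -267.4   57. ]
red 8 [323.4 220. ] depth [497.  44.  63.] plane57 [497.9  42.8  57. ]
green 68 [433.3  92.2] depth [ 826. -252.  105.] plane57 [ 846.4 -265.9   57. ]
green 79 [464.  200.9] depth [ 539. -321.   71.] plane57 [ 541.9 -326.    57. ]
blue 113 [496.8 132.4] depth [ 699. -391.  148.] plane58 [ 727.3 -428.9   58. ]
blue 13 [359.4 202.6] depth [540. -51.  61.] plane58 [541.9 -52.2  58. ]
326 189 [577.  35.  71.]
325 210 [517.  39. 101.]
324 205 [536.  41.  65.]
324 217 [502.  41.  84.]
442 207 [ 526. -266.   64.]
463 202 [ 538. -320.   66.]
425 190 [ 585. -241.   -5.]
475 187 [ 590. -379.   -2.]
480 217 [ 507. -386.   -3.]
430 226 [ 482. -242.   20.]
290 190 [580. 130.  52.]
367 190 [586. -80.   2.]
scene
red 82 [230.9 278.7] depth [ 526. -270.   66.] plane57 [ 520.2 -267.4   57. ]
red 251 [318.1 389.2] depth [ 862. -293.   34.] plane57 [ 867.6 -297.1   57. ]
green 85 [214.9 297.3] depth [ 538. -327.   65.] plane57 [ 533.8 -326.7   57. ]
green 59 [317.2 357.3] depth [ 831. -263.  106.] plane57 [ 819.  -251.7   57. ]
blue 7 [296.7 235. ] depth [541. -56.  57.] plane58 [541.  -56.6  58. ]
blue 30 [470.5 257.6] depth [930. 179. 100.] plane58 [923.9 212.6  58. ]
blue 35 [373.4 276.7] depth [792. -32. 102.] plane58 [777.8  -8.9  58. ]
blue 272 [426.7 306.2] depth [929.  -4. 102.] plane58 [921.6  18.7  58. ]
blue 139 [223.3 350.5] depth [ 698. -397.  151.] plane58 [ 657.  -390.2   58. ]
```

View pics/topz.png

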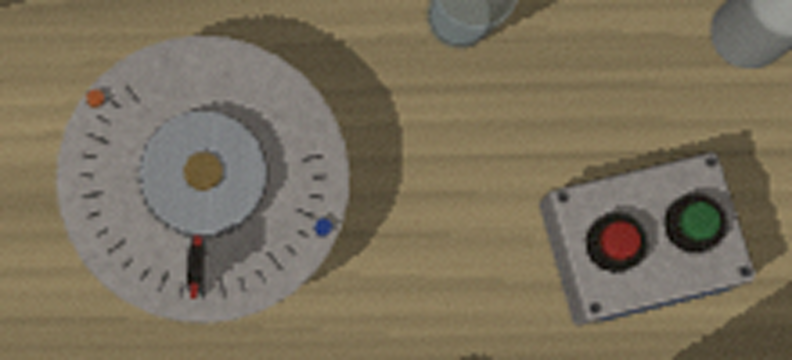

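View pics/scz.png

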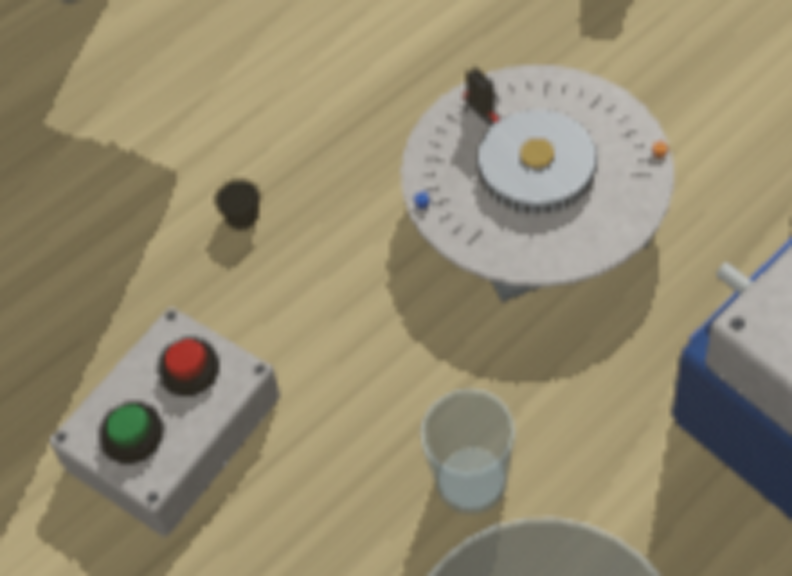

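```bash
python3 - <<'E'
import bench
print([n for n in dir(bench) if not n.startswith('__')], getattr(bench,'nose_length',None))
from bench import *
from h import *
ci=camera_info('top');z=np.load('pics/top0.npz');p,d=z['p'],z['d'];P=depthpts(ci,d)
# nut: zoomed (203,171)/3.6+(270,140); pixel-centre -0.5 shift
def pt(zx,zy,h,ox=270,oy=140): return onplane(ci,(zx+.5)/3.6-.5+ox,(zy+.5)/3.6-.5+oy,h)
c=pt(203,171,71);c2=(pt(139,172,67)+pt(268,172,67))/2;c3=(pt(203,107,67)+pt(203,236,67))/2
print('nut',c,'ring',c2,c3, 'dial',(pt(57,180,50)+pt(350,180,50))/2,(pt(203,36,50)+pt(203,322,50))/2)
for n,q in dict(orange=pt(95,98,58),blue=pt(324,227,58),tip=pt(194,296,57),green=pt(700,221,66),red=pt(622,241,66)).items():
    r=q-c;print(n,q.round(1),'r',np.hypot(*r[:2]).round(1),'ang',np.degrees(np.arctan2(r[1],r[0])).round(1))
ci=camera_info('scene')
def pt(zx,zy,h,ox=180,oy=180): return onplane(ci,(zx+.5)/3.6-.5+ox,(zy+.5)/3.6-.5+oy,h)
c=pt(537,152,71);print('nut',c)
for n,q in dict(orange=pt(660,149,58),blue=pt(421,200,58),tip=pt(467,96,57),green=pt(127,424,66),red=pt(184,359,66)).items():
    r=q-c;print(n,q.round(1),'r',np.hypot(*r[:2]).round(1),'ang',np.degrees(np.arctan2(r[1],r[0])).round(1))
z=np.load('pics/scene0.npz');P2=depthpts(ci,z['d'])
for Q in(P,P2):
  for g in((542,-324),(527,-266)):
    m=np.hypot(Q[...,0]-g[0],Q[...,1]-g[1])<10; print('cap z',np.median(Q[m][:,2]),m.sum())
  m=(np.hypot(Q[...,0]-580,Q[...,1]-36)<40)&(np.hypot(Q[...,0]-580,Q[...,1]-36)>15);print('ringz',np.median(Q[m][:,2]))
  for name,(x,y) in {}.items():pass
E
```

```text
['PlanningError', 'camera_info', 'hand_in', 'nose_length', 'sense', 'snapshot'] 17.0
nut [582.11706326  34.40662642  71.        ] ring [582.19997454  34.01023962  67.        ] [582.95793278  34.34615708  67.        ] dial [579.70361267  33.9191926   50.        ] [582.35677383  34.17037898  50.        ]
orange [641.3 113.   58. ] r 98.4 ang 53.0
blue [541.7 -52.9  58. ] r 96.2 ang -114.8
tip [493.   42.5  57. ] r 89.5 ang 174.8
green [ 540.1 -323.3   66. ] r 360.1 ang -96.7
red [ 526.5 -266.1   66. ] r 305.6 ang -100.5
nut [580.01950171  31.32332696  71.        ]
orange [640.9 108.3  58. ] r 98.2 ang 51.7
blue [541.2 -57.3  58. ] r 96.8 ang -113.7
tip [490.8  40.7  57. ] r 89.7 ang 174.0
green [ 539.4 -328.1   66. ] r 361.8 ang -96.5
red [ 526.7 -270.7   66. ] r 306.7 ang -100.0
cap z 66.89090827428072 47
cap z 65.89823858404543 49
ringz 66.85710977147471
cap z 66.62840853817676 54
cap z 67.9065866056751 47
ringz 67.7550987536435
```

jog_arm(
  plan=[
    [[0, 0, -62], [0.474, -0.416, 0], -1],
    [[0, 0, -62], [0.474, -0.416, 0], -1],
    [[0, 0, -62], [0.474, -0.416, 0], -1],
    [[0, 0, -62], [0.474, -0.416, 0], -1],
    [[0, 0, -62], [0.474, -0.416, 0], -1],
    [[0, 0, -62], [0.474, -0.416, 0], -1],
    [[0, 0, -62], [0.474, -0.416, 0], -1],
    [[0, 0, -62], [0.474, -0.416, 0], -1],
    [[0, 0, -62], [0.474, -0.416, 0], -1],
    [[0, 0, -62], [0.474, -0.416, 0], -1],
    [[0, 0, -62], [0.474, -0.416, 0], -1],
    [[0, 0, -62], [0.474, -0.416, 0], -1],
  ],
  force=20,
)

```text
time: 1.6
tool_pos: [508.1, 8.1, 247.7]
tcp_rot: [-179.9, 0.0, 84.2]
ft_force: [1.1, -0.5, -0.4]
finger_gap: 0.2
```

```bash
python3 - <<'E'
from bench import *
from h import *
s=sense();ci=camera_info('wrist');p,d=snapshot('wrist');cv2.imwrite('pics/w1.png',p);np.savez('pics/w1.npz',p=p,d=d)
print(s['tool_pos'],ci)
for k,m in cols(p).items():
    for a,c in blobs(p,m):
        if a>15: print(k,a,c.round(1),onplane(ci,c[0],c[1],58).round(1))
E
```

```text
[508.09206611   8.08106928 247.72793736] {'fov_y': 69.89092859766467, 'cx': 317.5823457298121, 'cy': 199.94613358901086, 'origin': array([516.82689235,  83.97211026, 372.28625513]), 'orientation': array([ 1.62648702e+02,  9.39315424e-02, -5.82224823e+00])}
orange 124 [435.2  69.5] [638.1 111.3  58. ]
red 36 [556.    1.4] [750.3 159.   58. ]
red 58 [332.7 153.5] [528.2  37.7  58. ]
red 27 [300.6 153.8] [493.2  40.9  58. ]
green 572 [592.4 367.6] [ 865.6 -298.3   58. ]
blue 17381 [588.4  99. ] [796.3  66.9  58. ]
blue 81 [348.3 227.8] [539.1 -51.8  58. ]
```

View pics/w1.png

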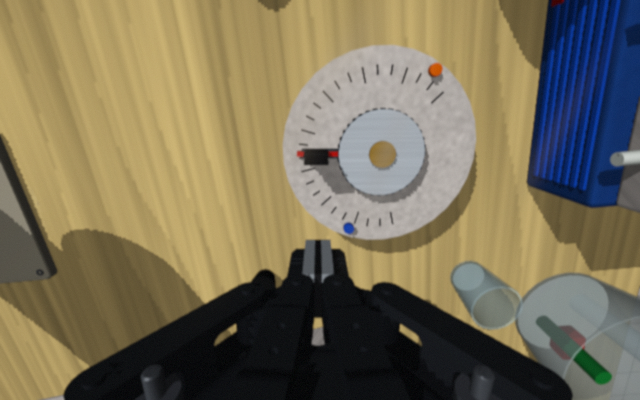

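```bash
python3 - <<'E'
from bench import *
from h import *
ci=camera_info('wrist')
c=onplane(ci,382.5,154.5,71);print('nut',c)
c2=(onplane(ci,338.5,152,67)+onplane(ci,425,152,67))/2;print(c2,onplane(ci,382,108,67),onplane(ci,382,196,67))
for n,q in dict(orange=onplane(ci,435.2,69.5,58),tip=onplane(ci,299,154,57),blue=onplane(ci,348.3,227.8,58),pad1=onplane(ci,304,155.5,98),pad2=onplane(ci,328,155.5,98)).items():
    r=q-c;print(n,q.round(1),'r',np.hypot(*r[:2]).round(1),'ang',np.degrees(np.arctan2(r[1],r[0])).round(1))
E
```

```text
nut [579.69265538  32.25300848  71.        ]
[579.82048198  34.31521351  67.        ] [581.70345758  78.8514324   67.        ] [578.3303692  -14.54011042  67.        ]
orange [638.2 110.2  58. ] r 97.5 ang 53.1
tip [491.3  39.9  57. ] r 88.7 ang 175.1
blue [538.9 -52.8  58. ] r 94.3 ang -115.6
pad1 [499.2  43.6  98. ] r 81.3 ang 172.0
pad2 [522.1  41.2  98. ] r 58.3 ang 171.2
```

jog_arm(
  plan=[
    [[0, 0, 0], [0, 0, 0.05], -1],
    [[0, 0, 0], [0, 0, 0.1], -1],
    [[0, 0, 0], [0, 0, 0.14], -1],
    [[0, 0, 0], [0, 0, 0.156], -1],
    [[0, 0, 0], [0, 0, 0.156], -1],
    [[0, 0, 0], [0, 0, 0.156], -1],
  ],
)

```text
time: 2.4
tool_pos: [509.9, 7.3, 94.4]
tcp_rot: [179.8, 0.0, 84.1]
ft_force: [0.8, -0.3, 0.3]
finger_gap: -0.1
```

```bash
python3 - <<'E'
from bench import *
from h import *
p,d=snapshot('wrist');cv2.imwrite('pics/w2.png',p);p,d=snapshot('scene');cv2.imwrite('pics/s2.png',cv2.resize(p[120:300,200:420],None,fx=3.4,fy=3.2))
E
```

```text
(no output)
```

View pics/w2.png

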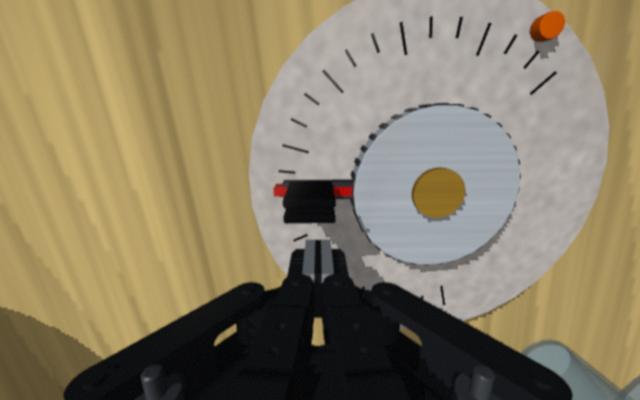

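View pics/s2.png

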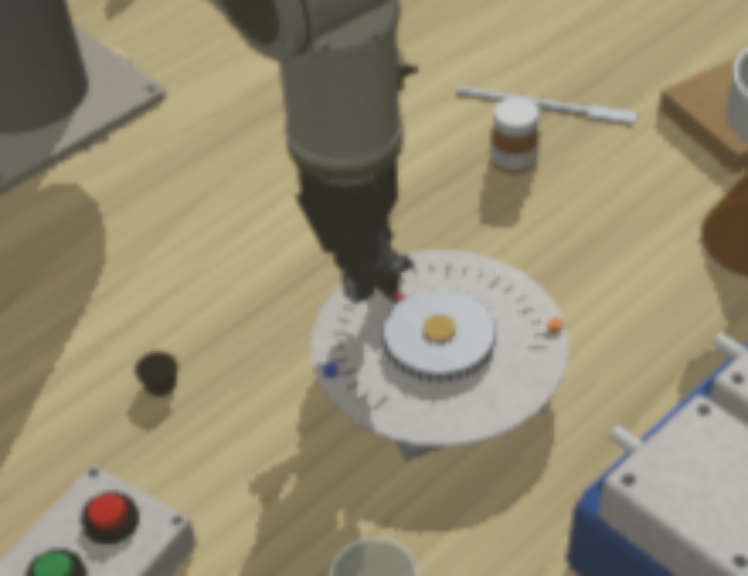

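```bash
cat >>h.py <<'E'
def rows(cur,yaw,thetas,s,c=(580.5,33.),rad=70.,z=92.):
    a=np.radians(yaw);X=np.array([np.cos(a),np.sin(a)]);Y=np.array([np.sin(a),-np.cos(a)])
    out=[]
    for th,ss in zip(thetas,np.broadcast_to(s,len(thetas))):
        t=np.radians(th);w=np.array(c)+rad*np.array([np.cos(t),np.sin(t)])-ss*np.array([np.sin(t),-np.cos(t)])
        d=w-np.array(cur[:2]);out.append([[0,0,round(-(th-90-yaw),1)],[round(d@X/1000,4),round(d@Y/1000,4),round((cur[2]-z)/1000,4)],-1])
    return out
E
python3 - <<'E'
from bench import *
from h import *
s=sense();print(s['tool_pos'],s['tcp_rot'],s['joint_pos'].round(1))
print(rows(s['tool_pos'],s['tcp_rot'][2],[174.4,174.4,174.4,172,169,165,160,155,150,145,140,140],[26,21,18]+[17]*9))
E
```

```text
[509.97323377   7.58078683  94.44806416] [ 1.79796890e+02 -3.94453968e-04  8.40926196e+01] [ -4.9   1.  108.8  -0.   70.1   1. ]
[[[0, 0, np.float64(-0.3)], [np.float64(0.0062), np.float64(-0.0023), np.float64(0.0024)], -1], [[0, 0, np.float64(-0.3)], [np.float64(0.0112), np.float64(-0.0024), np.float64(0.0024)], -1], [[0, 0, np.float64(-0.3)], [np.float64(0.0142), np.float64(-0.0024), np.float64(0.0024)], -1], [[0, 0, np.float64(2.1)], [np.float64(0.0181), np.float64(-0.003), np.float64(0.0024)], -1], [[0, 0, np.float64(5.1)], [np.float64(0.0218), np.float64(-0.0037), np.float64(0.0024)], -1], [[0, 0, np.float64(9.1)], [np.float64(0.0268), np.float64(-0.0043), np.float64(0.0024)], -1], [[0, 0, np.float64(14.1)], [np.float64(0.0331), np.float64(-0.0045), np.float64(0.0024)], -1], [[0, 0, np.float64(19.1)], [np.float64(0.0394), np.float64(-0.0042), np.float64(0.0024)], -1], [[0, 0, np.float64(24.1)], [np.float64(0.0456), np.float64(-0.0033), np.float64(0.0024)], -1], [[0, 0, np.float64(29.1)], [np.float64(0.0517), np.float64(-0.0019), np.float64(0.0024)], -1], [[0, 0, np.float64(34.1)], [np.float64(0.0577), np.float64(0.0), np.float64(0.0024)], -1], [[0, 0, np.float64(34.1)], [np.float64(0.0577), np.float64(0.0), np.float64(0.0024)], -1]]
```

jog_arm(
  plan=[
    [[0, 0, 0], [0.006, -0.002, 0.002], -1],
    [[0, 0, 0], [0.011, -0.002, 0.002], -1],
    [[0, 0, 0], [0.014, -0.002, 0.002], -1],
    [[0, 0, 2], [0.018, -0.003, 0.002], -1],
    [[0, 0, 5], [0.022, -0.004, 0.002], -1],
    [[0, 0, 9], [0.027, -0.004, 0.002], -1],
    [[0, 0, 14], [0.033, -0.0045, 0.002], -1],
    [[0, 0, 19], [0.0395, -0.004, 0.002], -1],
    [[0, 0, 24], [0.0455, -0.003, 0.002], -1],
    [[0, 0, 29], [0.0515, -0.002, 0.002], -1],
    [[0, 0, 34], [0.0575, 0, 0.002], -1],
    [[0, 0, 34], [0.0575, 0, 0.002], -1],
  ],
)

```text
time: 4.0
tool_pos: [514.4, 65.5, 90.2]
tcp_rot: [-180.0, 0.0, 50.2]
ft_force: [-0.4, -0.3, -0.3]
finger_gap: -0.0
```

```bash
python3 - <<'E'
from bench import *
from h import *
p,d=snapshot('wrist');cv2.imwrite('pics/w3.png',p)
s=sense();print(s['tool_pos'],s['tcp_rot'],s['ft_force'],s['joint_pos'].round(1))
for r in rows(s['tool_pos'],s['tcp_rot'][2],np.arange(136,88,-4),17): print([[float(x) for x in r[0]],[float(x) for x in r[1]]])
E
```

```text
[514.29911151  65.34994088  90.23133502] [-1.79992110e+02  1.83891964e-03  5.02460308e+01] [-0.81993746 -0.55770271 -0.37524286] [  1.6   2.8 107.4   0.   69.8  41.3]
[[0.0, 0.0, 4.2], [0.0057, 0.0005, -0.0018]]
[[0.0, 0.0, 8.2], [0.0107, -0.0001, -0.0018]]
[[0.0, 0.0, 12.2], [0.0157, -0.0004, -0.0018]]
[[0.0, 0.0, 16.2], [0.0207, -0.0004, -0.0018]]
[[0.0, 0.0, 20.2], [0.0257, 0.0, -0.0018]]
[[0.0, 0.0, 24.2], [0.0307, 0.0008, -0.0018]]
[[0.0, 0.0, 28.2], [0.0356, 0.0019, -0.0018]]
[[0.0, 0.0, 32.2], [0.0404, 0.0033, -0.0018]]
[[0.0, 0.0, 36.2], [0.0451, 0.0051, -0.0018]]
[[0.0, 0.0, 40.2], [0.0497, 0.0072, -0.0018]]
[[0.0, 0.0, 44.2], [0.0541, 0.0096, -0.0018]]
[[0.0, 0.0, 48.2], [0.0584, 0.0123, -0.0018]]
```

View pics/w3.png

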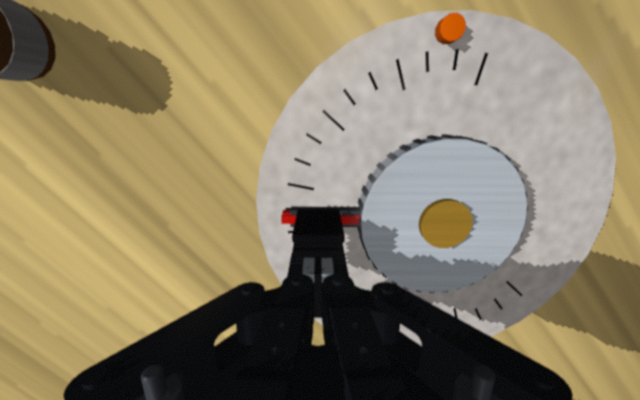

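The lever is moving with the fingers on one face, clear of the ring. I'll continue.

jog_arm(
  plan=[
    [[0, 0, 4], [0.0055, 0, 0], -1],
    [[0, 0, 8], [0.0105, 0, 0], -1],
    [[0, 0, 12], [0.0155, -0.0005, 0], -1],
    [[0, 0, 16], [0.0205, -0.0005, 0], -1],
    [[0, 0, 20], [0.0255, 0, 0], -1],
    [[0, 0, 24], [0.0305, 0.001, 0], -1],
    [[0, 0, 28], [0.0355, 0.002, 0], -1],
    [[0, 0, 32], [0.0405, 0.0035, 0], -1],
    [[0, 0, 36], [0.045, 0.005, 0], -1],
    [[0, 0, 40], [0.0495, 0.007, 0], -1],
    [[0, 0, 44], [0.054, 0.0095, 0], -1],
    [[0, 0, 48], [0.0585, 0.0125, 0], -1],
  ],
)

```text
time: 5.55
tool_pos: [560.8, 101.7, 89.9]
tcp_rot: [180.0, 0.1, 2.1]
ft_force: [-2.5, -1.9, 0.4]
finger_gap: -0.0
```

```bash
python3 - <<'E'
from bench import *
from h import *
ci=camera_info('wrist');p,d=snapshot('wrist');cv2.imwrite('pics/w4.png',p)
s=sense();print(s['tool_pos'],s['tcp_rot'],s['ft_force'],s['joint_pos'].round(1))
for k,m in cols(p).items():
    for a,c in blobs(p,m):
        if a>15 and k in('red','orange'):
            q=onplane(ci,c[0],c[1],58); print(k,a,c.round(1),q.round(1),np.degrees(np.arctan2(q[1]-33,q[0]-580.5)))
for r in rows(s['tool_pos'],s['tcp_rot'][2],[88,84,80,76,72,69,66,64,63,62,62,62],17): print([[float(x) for x in r[0]],[float(x) for x in r[1]]])
E
```

```text
[561.4058882  101.80992012  89.97237629] [1.79989233e+02 5.63536555e-02 1.89023314e+00] [-1.58151632 -0.02429764 -1.22556135] [ 5.1 10.6 99.  -0.  70.5 93.2]
orange 369 [304.3 105.1] [640.2 111.6  58. ] 52.80007194694358
red 162 [285.8 218. ] [577.2 121.   58. ] 92.1688208510806
red 184 [347.3 220.4] [577.  85.  58.] 93.88084052597587
[[0.0, 0.0, 3.9], [0.0046, -0.0016, -0.002]]
[[0.0, 0.0, 7.9], [0.0096, -0.0023, -0.002]]
[[0.0, 0.0, 11.9], [0.0146, -0.0026, -0.002]]
[[0.0, 0.0, 15.9], [0.0196, -0.0026, -0.002]]
[[0.0, 0.0, 19.9], [0.0246, -0.0022, -0.002]]
[[0.0, 0.0, 22.9], [0.0284, -0.0017, -0.002]]
[[0.0, 0.0, 25.9], [0.0321, -0.001, -0.002]]
[[0.0, 0.0, 27.9], [0.0345, -0.0004, -0.002]]
[[0.0, 0.0, 28.9], [0.0357, -0.0001, -0.002]]
[[0.0, 0.0, 29.9], [0.037, 0.0002, -0.002]]
[[0.0, 0.0, 29.9], [0.037, 0.0002, -0.002]]
[[0.0, 0.0, 29.9], [0.037, 0.0002, -0.002]]
```

View pics/w4.png

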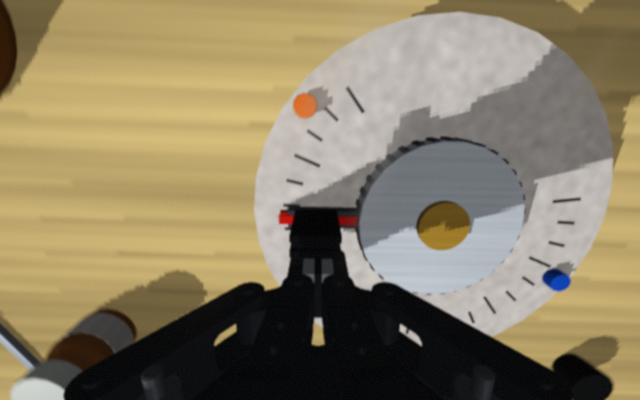

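jog_arm(
  plan=[
    [[0, 0, 4], [0.0045, -0.001, 0], -1],
    [[0, 0, 8], [0.0095, -0.002, 0], -1],
    [[0, 0, 12], [0.0145, -0.0025, 0], -1],
    [[0, 0, 16], [0.0195, -0.0025, 0], -1],
    [[0, 0, 20], [0.0245, -0.002, 0], -1],
    [[0, 0, 23], [0.0285, -0.0015, 0], -1],
    [[0, 0, 26], [0.032, -0.001, 0], -1],
    [[0, 0, 28], [0.0345, -0.0005, 0], -1],
    [[0, 0, 29], [0.0355, 0, 0], -1],
    [[0, 0, 30], [0.037, 0, 0], -1],
    [[0, 0, 30], [0.037, 0, 0], -1],
  ],
)

```text
time: 6.98
tool_pos: [598.4, 103.4, 90.2]
tcp_rot: [-180.0, 0.0, -27.9]
ft_force: [-1.9, 0.0, -0.9]
finger_gap: -0.1
```

```bash
python3 - <<'E'
from bench import *
from h import *
ci=camera_info('wrist');p,d=snapshot('wrist');cv2.imwrite('pics/w5.png',p)
s=sense();print(s['tool_pos'],s['tcp_rot'],s['ft_force'],s['joint_pos'].round(1))
for k,m in cols(p).items():
    for a,c in blobs(p,m):
        if a>15 and k in('red','orange'):
            q=onplane(ci,c[0],c[1],58); print(k,a,c.round(1),q.round(1),np.degrees(np.arctan2(q[1]-33,q[0]-580.5)))
print(onplane(ci,444,224,71))
for r in rows(s['tool_pos'],s['tcp_rot'][2],[62,60,58,56,54,53,52],17): print([[float(x) for x in r[0]],[float(x) for x in r[1]]])
E
```

```text
[598.42405092 103.40456582  90.24905674] [-1.79992433e+02  3.43863352e-03 -2.78635237e+01] [-1.57156505  0.77674306 -1.28504436] [  5.   15.8  92.8   0.   71.4 122.8]
orange 325 [272.2 190.8] [640.1 111.   58. ] 52.63036931988338
red 676 [66.7 25.6] [757.7 156.5  58. ] 34.88189270167862
red 156 [289.7 217.7] [621.2 110.3  58. ] 62.21167025614873
red 167 [350.7 220.2] [603.1  79.5  58. ] 64.03920884827396
[582.8240749   34.86566248  71.        ]
[[0.0, 0.0, 0.1], [0.0002, 0.0006, -0.0018]]
[[0.0, 0.0, 2.1], [0.0027, 0.0, -0.0018]]
[[0.0, 0.0, 4.1], [0.0052, -0.0004, -0.0018]]
[[0.0, 0.0, 6.1], [0.0076, -0.0008, -0.0018]]
[[0.0, 0.0, 8.1], [0.0101, -0.0011, -0.0018]]
[[0.0, 0.0, 9.1], [0.0114, -0.0012, -0.0018]]
[[0.0, 0.0, 10.1], [0.0126, -0.0013, -0.0018]]
```

View pics/w5.png

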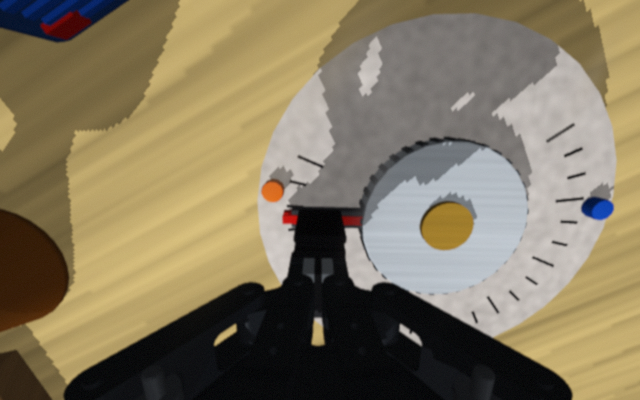

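jog_arm(
  plan=[
    [[0, 0, 2], [0.0025, 0, 0], -1],
    [[0, 0, 4], [0.005, -0.0005, 0], -1],
    [[0, 0, 6], [0.0075, -0.001, 0], -1],
    [[0, 0, 7], [0.009, -0.001, 0], -1],
    [[0, 0, 8], [0.01, -0.001, 0], -1],
    [[0, 0, 9], [0.0112, -0.0012, 0], -1],
    [[0, 0, 9], [0.0112, -0.0012, 0], -1],
    [[0, 0, 9], [0.0112, -0.0012, 0], -1],
  ],
)

```text
time: 8.02
tool_pos: [609.0, 99.0, 90.5]
tcp_rot: [-180.0, -0.0, -36.9]
ft_force: [-0.4, 1.1, -0.3]
finger_gap: 0.1
```

```bash
python3 - <<'E'
from bench import *
from h import *
ci=camera_info('wrist');p,d=snapshot('wrist');cv2.imwrite('pics/w6.png',p)
s=sense();print(s['tool_pos'],s['tcp_rot'],s['ft_force'],s['joint_pos'].round(1))
for k,m in cols(p).items():
    for a,c in blobs(p,m):
        if a>15 and k in('red','orange'):
            q=onplane(ci,c[0],c[1],58); print(k,a,c.round(1),q.round(1),np.degrees(np.arctan2(q[1]-34.5,q[0]-582)))
E
```

```text
[609.0367394   98.98772249  90.43446165] [-1.79993724e+02 -2.51194483e-02 -3.68891286e+01] [-1.48063355  0.88377231 -1.01926696] [  4.5  17.1  91.2  -0.   71.6 131.4]
orange 309 [270.7 216.2] [640.  110.8  58. ] 52.742239556928396
red 543 [58.7 90.9] [758.4 154.   58. ] 34.123356581190315
red 160 [288.9 217.4] [633.1 102.7  58. ] 53.18787246823261
red 172 [350.3 220.1] [610.1  75.   58. ] 55.252188926122074
```

View pics/w6.png

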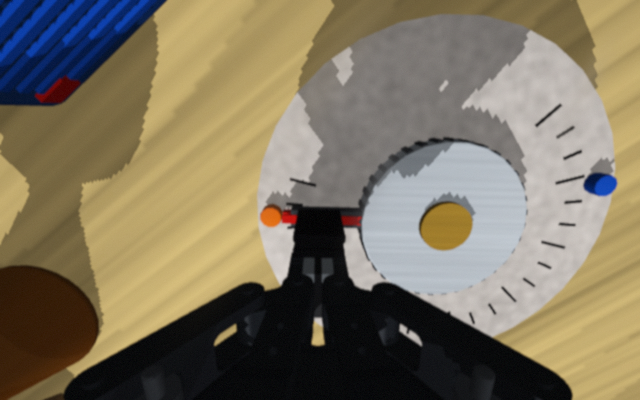

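The pointer's red line extrapolates to row 216.6 at the orange stud (270.7,216.2), so it is aligned. Now I'll back off and rise.

jog_arm(
  plan=[
    [[0, 0, 0], [-0.015, 0, 0], -1],
    [[0, 0, 0], [-0.03, 0, 0], -1],
    [[0, 0, 0], [-0.03, 0, -0.03], -1],
    [[0, 0, 0], [-0.03, 0, -0.08], -1],
    [[0, 0, 0], [-0.03, 0, -0.13], -1],
    [[0, 0, 0], [-0.06, 0, -0.16], -1],
    [[0, 0, 0], [-0.06, 0, -0.16], -1],
    [[0, 0, 0], [-0.06, 0, -0.16], -1],
  ],
)

```text
time: 9.07
tool_pos: [560.2, 135.4, 249.5]
tcp_rot: [180.0, 0.0, -36.9]
ft_force: [-0.1, -0.5, -0.0]
finger_gap: 0.0
```

```bash
python3 - <<'E'
from bench import *
from h import *
ci=camera_info('wrist');p,d=snapshot('wrist');cv2.imwrite('pics/w7.png',p)
s=sense();print(s['tool_pos'],s['tcp_rot'],s['ft_force'],s['joint_pos'].round(1))
for k,m in cols(p).items():
    for a,c in blobs(p,m):
        if a>15 and k in('red','orange'):
            q=onplane(ci,c[0],c[1],58); print(k,a,c.round(1),q.round(1),np.degrees(np.arctan2(q[1]-34.5,q[0]-582)))
E
```

```text
[560.13535966 135.0313622  248.72812032] [ 1.79906407e+02  6.90168876e-02 -3.68800702e+01] [-0.50750322 -0.55080482 -1.07636122] [  8.5   3.9  89.   -0.   87.2 135.3]
orange 86 [291.3 109.6] [639.2 111.3  58. ] 53.306792767833116
red 123 [168.9  41. ] [762.1 167.7  58. ] 36.48681124841827
red 31 [302.2 108. ] [633.6 101.1  58. ] 52.22254680912029
red 54 [335.6 109.3] [611.5  73.8  58. ] 53.07776076808327
```

View pics/w7.png

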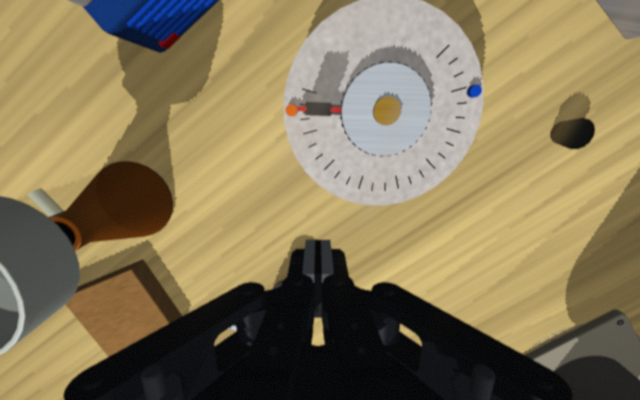

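jog_arm(
  plan=[
    [[0, 0, 40], [0.26, 0.38, 0], -1],
    [[0, 0, 40], [0.26, 0.38, 0], -1],
    [[0, 0, 40], [0.26, 0.38, 0], -1],
    [[0, 0, 40], [0.26, 0.38, 0], -1],
    [[0, 0, 40], [0.26, 0.38, 0], -1],
    [[0, 0, 40], [0.26, 0.38, 0], -1],
    [[0, 0, 40], [0.26, 0.38, 0], -1],
    [[0, 0, 40], [0.26, 0.38, 0], -1],
    [[0, 0, 40], [0.26, 0.38, 0], -1],
    [[0, 0, 40], [0.26, 0.38, 0], -1],
    [[0, 0, 40], [0.26, 0.38, 0], -1],
  ],
)

```text
time: 10.5
tool_pos: [541.1, -323.3, 250.2]
tcp_rot: [180.0, 0.0, -76.8]
ft_force: [-0.1, -0.1, -0.3]
finger_gap: 0.2
```

```bash
python3 - <<'E'
from bench import *
from h import *
s=sense();print(s['tool_pos'],s['tcp_rot'],s['ft_force'],s['joint_pos'].round(1))
for n in('wrist','top'):
  ci=camera_info(n);p,d=snapshot(n);cv2.imwrite(f'pics/{n}8.png',p)
  for k,m in cols(p).items():
    for a,c in blobs(p,m):
        if a>5 and k in('red','green','orange'):
            q=onplane(ci,c[0],c[1],66 if n=='wrist' else 58); print(n,k,a,c.round(1),q.round(1))
E
```

```text
[ 541.08912883 -323.26320082  250.15736135] [ 1.79996002e+02  2.70142423e-02 -7.67900309e+01] [-0.11563357 -0.05191828 -0.25203987] [-35.5  12.1  79.9   0.   88.  131.3]
wrist red 43 [ 39.8 152.3] [ 839.9 -287.4   66. ]
wrist red 474 [321.  229.1] [ 525.2 -269.4   66. ]
wrist green 539 [321.7 180.4] [ 537.9 -326.3   66. ]
wrist green 917 [ 31.2 183.3] [ 851.1 -249.6   66. ]
top orange 10 [296.2 167.1] [640.6 112.5  58. ]
top red 68 [441.2  91.6] [ 847.3 -287.6   58. ]
top red 7 [273.1 122. ] [768.  174.3  58. ]
top red 9 [309.7 175.7] [616.6  77.   58. ]
top red 90 [442.1 206.5] [ 528.  -267.5   58. ]
top green 65 [433.   92.5] [ 845.2 -264.8   58. ]
top green 9 [ 97.4 158.7] [673.4 644.9  58. ]
top green 87 [464.2 200.9] [ 541.8 -326.2   58. ]
```

View pics/wrist8.png

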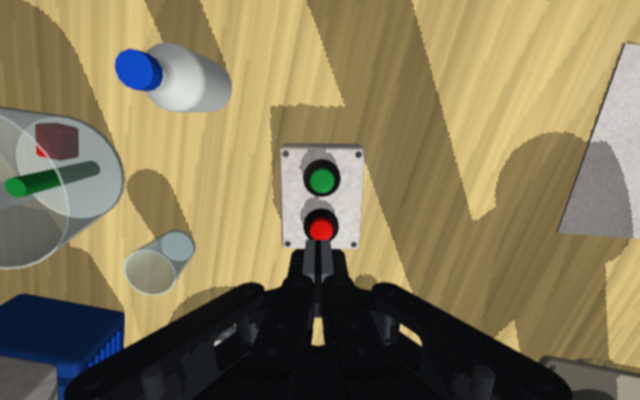

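View pics/top8.png

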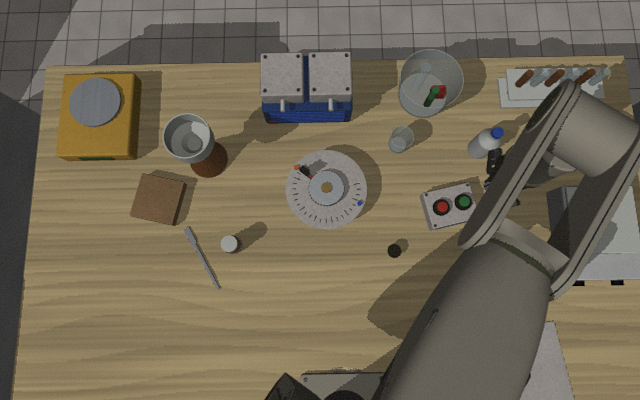

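jog_arm(
  plan=[
    [[0, 0, 0], [0.002, 0, 0.05], -1],
    [[0, 0, 0], [0.002, 0, 0.1], -1],
    [[0, 0, 0], [0.002, 0, 0.14], -1],
    [[0, 0, 0], [0.002, 0, 0.155], -1],
    [[0, 0, 0], [0.002, 0, 0.16], -1],
    [[0, 0, 0], [0.002, 0, 0.16], -1],
    [[0, 0, 0], [0.002, 0, 0.16], -1],
  ],
)

```text
time: 11.48
tool_pos: [542.3, -327.6, 92.5]
tcp_rot: [-179.9, -0.1, -76.9]
ft_force: [0.4, 0.6, 0.2]
finger_gap: -0.1
```

```bash
python3 - <<'E'
from bench import *
from h import *
s=sense();print(s['tool_pos'],s['tcp_rot'],s['ft_force'])
p,d=snapshot('wrist');cv2.imwrite('pics/w9.png',p)
p,d=snapshot('scene');cv2.imwrite('pics/s9.png',cv2.resize(p[200:380,120:340],None,fx=3.4,fy=3.2))
E
```

```text
[ 542.31892563 -327.58545802   92.53204592] [-1.79872745e+02 -1.46072028e-01 -7.68945381e+01] [0.43371089 0.57257787 0.23145696]
```

View pics/w9.png

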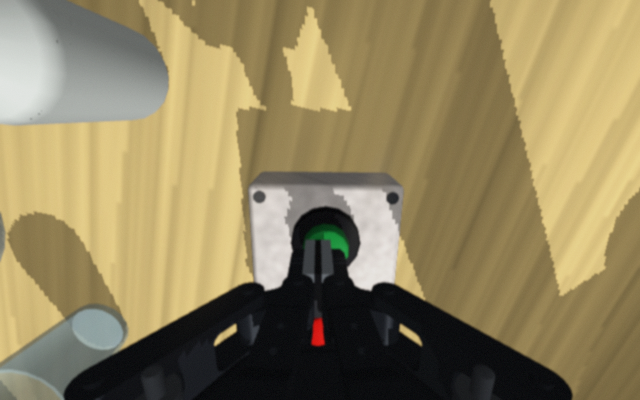

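View pics/s9.png

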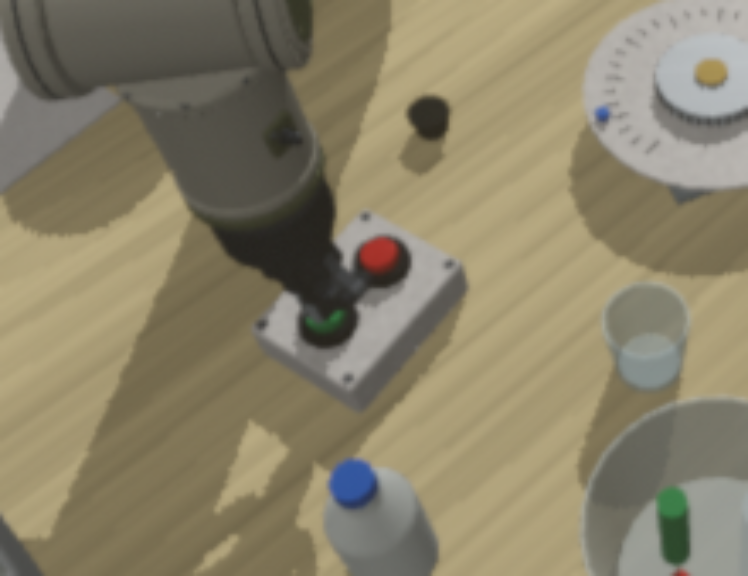

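jog_arm(
  plan=[
    [[0, 0, 0], [0, 0.003, 0.004], -1],
    [[0, 0, 0], [0, 0.003, 0.008], -1],
    [[0, 0, 0], [0, 0.003, 0.011], -1],
    [[0, 0, 0], [0, 0.003, 0.011], -1],
  ],
)

```text
time: 12.08
tool_pos: [538.1, -327.7, 79.3]
tcp_rot: [180.0, -0.0, -76.9]
ft_force: [-1.9, -0.9, 4.4]
finger_gap: 0.0
```

jog_arm(
  plan=[
    [[0, 0, 0], [0, 0, 0.002], -1],
    [[0, 0, 0], [0, 0, 0.003], -1],
    [[0, 0, 0], [0, 0, 0.004], -1],
    [[0, 0, 0], [0, 0, 0.004], -1],
  ],
)

```text
time: 12.58
tool_pos: [538.3, -327.8, 77.8]
tcp_rot: [180.0, -0.0, -76.9]
ft_force: [-9.5, 3.5, 21.2]
finger_gap: -0.1
```

At 77.8 mm the force jumped from 4.4 N to 21 N, so the button has bottomed. I'll lift off and check.

jog_arm(
  plan=[
    [[0, 0, 0], [0, 0, -0.01], -1],
    [[0, 0, 0], [0, 0, -0.03], -1],
    [[0, 0, 0], [0, 0, -0.08], -1],
    [[0, 0, 0], [0, 0, -0.14], -1],
    [[0, 0, 0], [0, 0, -0.17], -1],
    [[0, 0, 0], [0, 0, -0.17], -1],
    [[0, 0, 0], [0, 0, -0.17], -1],
  ],
)

```text
time: 13.45
tool_pos: [537.9, -327.1, 244.5]
tcp_rot: [180.0, 0.1, -76.9]
ft_force: [-0.0, -0.4, -0.6]
finger_gap: -0.3
```

```bash
python3 - <<'E'
from bench import *
from h import *
s=sense();print(s['time'],s['tool_pos'],s['ft_force'],abs(s['qd']).max())
ci=camera_info('top');p,d=snapshot('top');P=depthpts(ci,d)
for g in((541,-325),(527,-267)):
    m=np.hypot(P[...,0]-g[0],P[...,1]-g[1])<10; print('cap z',np.median(P[m][:,2]),m.sum())
z=np.load('pics/top0.npz')['p']
a=p[120:280,120:520];b=z[120:280,120:520]
cv2.imwrite('pics/cmp.png',cv2.resize(np.vstack([b,a]),None,fx=1.85,fy=1.85,interpolation=cv2.INTER_CUBIC))
cv2.imwrite('pics/dial.png',cv2.resize(p[140:240,270:380],None,fx=5,fy=5,interpolation=cv2.INTER_CUBIC))
E
```

```text
13.45 [ 537.94997374 -327.06466389  244.53289939] [-0.00085222 -0.44246446 -0.64565202] 1.2946439012604916
cap z 637.2088272654811 239
cap z 605.1996321984 134
```

View pics/cmp.png

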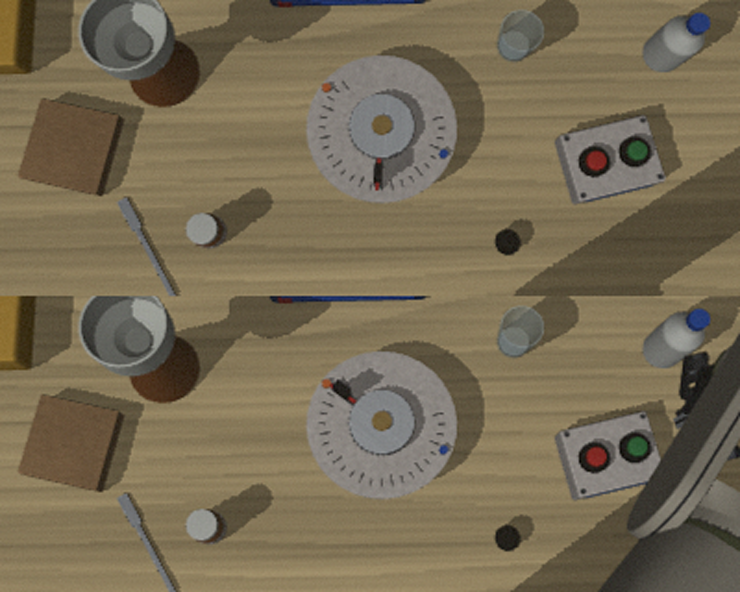

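View pics/dial.png

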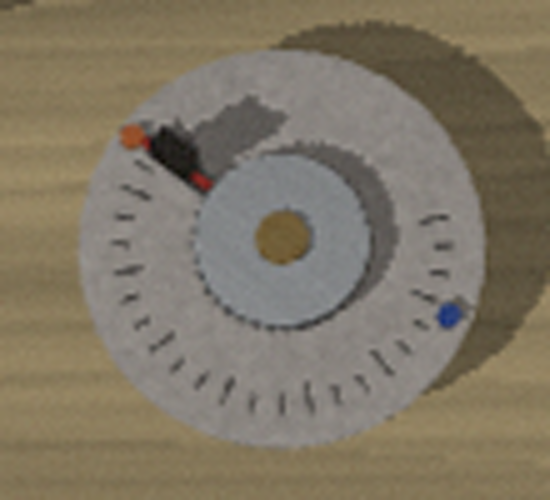

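```bash
python3 - <<'E'
from bench import *
from h import *
ci=camera_info('wrist');p,d=snapshot('wrist');P=depthpts(ci,d)
for k in('green','red'):
    for a,c in blobs(p,cols(p)[k]):
        i,j=int(round(c[1])),int(round(c[0]));print(k,a,P[i,j].round(1))
s=sense();print(s['time'],s['ft_force'])
hand_in()
E
```

```text
green 552 [ 537.6 -326.5   66.3]
green 879 [ 822.7 -263.6   94.7]
red 13 [ 871.  -273.8   33. ]
red 400 [ 526.  -271.8   65.1]
13.55 [-0.51791393  0.33971149 -0.38718634]
the job is handed in; nothing more can be done
```

I set the pointer on the orange stud, then pressed the green start button fully down and let it come back up. The job was handed in at about 13.6 s; no verdict was reported.

**Pointer:** I turned the ring clockwise about 122° with the closed fingers on one face of the paddle. With the fingers backed off, the wrist picture put the pointer's line about 2 mm from the stud's centre (9 mm allowed). The last top view still shows the pointer at the stud.

**Start button:** At full press the fingertips were at about 61 mm, some 6 mm below the cap's rest height of 66.5 mm. The force jumped from 4.4 N to 21 N, so the button was on its stop. After release both caps measured 65–66 mm high, so both buttons are up, and I did not touch the red one.

**Bystanders:** The before and after top views show no visible movement of any loose thing. At the end the arm was clear, with its tool at about 245 mm.

**Checks that disagreed or failed:**
- **Paddle face:** The task says to push the +y face for clockwise. By its own frames, clockwise needs the −y face, so I pushed that one, and the ring turned the right way.
- **Cap height from the top camera:** This check failed because the arm blocked the view. I repeated it with the wrist camera.
- **Camera agreement:** The cameras differed by up to about 5 mm in absolute positions, so I judged the pointer by its position relative to the stud.

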